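Close a twin-screw press squarely on a valve cover

ROBOT

A 6-joint arm with a two-finger parallel gripper is mounted at the origin on the work surface. World frame = base frame: x ahead of the robot, y to its left, z up, the work surface at z = 0. Lengths are in mm, angles in rad, forces in N, time in s.
With the tool pointing down it reaches from about 300 to 775 mm from the base axis. Payload 14.6 kg.
Tool frame: the origin (TCP) lies between the finger pads; the fingertips stand 22 mm ahead of it and the grasp point (between the pads) lies 3 mm ahead of it (manip.tcp_to_tips is the distance from the TCP to the fingertips, in mm); y points along the fingers, z is the direction in which the jaws open and shut, and the axes are right-handed (so a half turn about y gives the same grasp; the last joint's range is limited). The gripper opens to 94 mm and grips with 3 to 60 N. Pads are 16 mm wide; open, the fingers measure 119 mm over their backs; the gripper's body (75 mm by 177 mm) begins 78 mm behind the grasp point.
Start: joints at [-1.409, 0.3, 1.521, -0, 1.321, -0.067], TCP at [124.739, -535.658, 227.446] pointing down, gripper open.
Joint ranges: [-3.03, 3.03], [-0.79, 2.21], [0.23, 2.52], [-1.04, 4.18], [0, 3.07], [-2.55, 2.55]. Speed limits (rad/s): [2.22, 2.22, 2.57, 3.14, 3.14, 3.14].

INTERFACE

Orientations are given as [roll, pitch, yaw] about the fixed x, y, z axes, in that order (R = Rz(yaw) Ry(pitch) Rx(roll)).
In Python, from cell import manip gives the robot as it stands.
- The arm moves only by the shell command python3 -m jog 'ROWS' [OPENING] [FORCE]. ROWS is JSON, one flat list of numbers, 6 for each row, row after row: the shift along the tool's x, y, z in mm, then the turn, a rotation vector about the tool's x, y, z in degrees. A call has 1 to 10 rows; each row is the pose to reach, as a shift and turn from the pose commanded when the call began, along the tool's axes at that moment; what a row does not reach only later rows make up. A row lasts 1/12 s, in which the tool goes at most 41.7 mm and 7.16 degrees, less where a joint would pass 70% of its speed; a pose out of reach is approached as far as the arm can. A call with a gripper value outside its range is refused whole. OPENING is the finger opening in mm, from 0 to 94, set as the call begins (- or left out, the last holds). The fingers move at their own pace and stop on an object; FORCE is the grip in N (left out, the last holds). Time passes only in rows, so rows that repeat a pose let the fingers close. It gives the time, the measured TCP pose, the force and the opening at its end, in the units of the state.
- manip.read_state(): the state, without advancing time (a new reading comes with each control period).
- manip.camera(name): name is "side" or "top"; returns a dict with "img" (420x560x3 uint8, red, green, blue), "intrinsics" (3x3 intrinsics, pixels), "origin" and "orientation" of the camera in the world. Camera axes: x right, y down, z forward; pixel columns grow to the right and rows downward; lengths in mm; the calibration is good to about 2 mm. A picture is of the moment at which its call begins. There is no depth.
- manip.sign_off(): hands the job in, once; it reports no verdict.
Trained networks look in a picture, given as the dict that the camera call returned (one of the last four; its "shot" number tells which), for a name from the list of things; names that differ only in an ending like _2 or _b are one class to them, and where a whole thing is asked for, a point or a joint stands for the part that bears it (a point fixed in the world has none). Each returns a list of dicts, best first, with "score" (0 to 1); they miss things now and then, are a little off and sometimes report something else, mostly with a low value. They report only what shows in the picture. A call takes as long as a camera call.
- manip.masks_of(thing, picture): "pixels" (420x560 bool, what is visible of it) and "xy" ([column, row] in pixels, amid what is visible of it).
- manip.tip_of(thing, picture): "xy" ([column, row] in pixels: a listed point, or the origin of a listed thing).
The state is a dict: "clock": time; "joints": joint angles; "qd": joint speeds; "effort": joint torques, N m; "eef_pos": TCP position; "eef_rot": TCP orientation; "wrist_force": force on the tool from outside, world axes, zero at the start; "moment": the same for the moment, N m; "finger_gap": finger opening in mm.
Only numpy, scipy, OpenCV 4.12 (cv2) and the standard library are available. Lean on these libraries where they do the work, as an engineer would, in place of code of your own. Each camera call takes 0.05 s, during which the arm holds its last target.

TASK

Close the twin-screw press on the valve housing: turn the two wing knobs clockwise, by turns and a little at a time (about a sixth of a turn each go), until both are hard against their end stops and the pressure bar sits flat on the cover. Keep the bar square all the way down: never let one screw get so far ahead that its side of the bar is more than 7 mm lower than the other, or the bar will jam. Then let go.

Things in the scene. Friction and masses are not known exactly. Their poses are not given: they have to be found in the camera images.
- press: bench press: green base 150 x 300 x 20 mm fixed on the bench, a valve housing with a round steel cover (94 mm across, top 95 mm above the bench) in its middle, an upright steel screw on each side. Origin: centre of the base's underside; x away from the robot, y to the left, z up. Screws at y = +110 mm (left) and -110 mm (right).
- grip_left (a point): middle of the wing grip on top of the left screw (press's +y end), on the screw's vertical axis: pinch here. A plain dark steel bar 64 mm long (point x, turns with the screw), 14 mm thick (y), 34 mm high: from 20 mm below this point to 14 mm above. Below it is bare screw 14 mm thick, then, 40 mm below this point, a 26 mm collar. It sinks 5 mm per rad turned; fully home it is 192 mm above the bench.
- grip_right (a point): middle of the wing grip on top of the right screw (press's -y end), on the screw's vertical axis: pinch here. A plain dark steel bar 64 mm long (point x, turns with the screw), 14 mm thick (y), 34 mm high: from 20 mm below this point to 14 mm above. Below it is bare screw 14 mm thick, then, 40 mm below this point, a 26 mm collar. It sinks 5 mm per rad turned; fully home it is 192 mm above the bench.
- knob_left (a joint): the left screw's angle in rad: grows as the screw is turned clockwise seen from above, from 0 (top of travel) to its end stop at 3.0. Each rad lowers the left end of the pressure bar by 5 mm (half a turn 15.7 mm); at 3.0 that end is fully down. Starts between 0.1 and 0.7. It stays where it is left; turning it takes about 0.15 N m.
- knob_right (a joint): the right screw's angle in rad: grows as the screw is turned clockwise seen from above, from 0 (top of travel) to its end stop at 3.0. Each rad lowers the right end of the pressure bar by 5 mm (half a turn 15.7 mm); at 3.0 that end is fully down. Starts between 0.1 and 0.7. It stays where it is left; turning it takes about 0.15 N m.
- bar_middle (a point): middle of the top face of the pressure bar: bright steel, 270 x 45 x 22 mm, riding on both screws, with a round foot beneath. Fully down, foot on the cover, it is 132 mm above the bench; it starts 11 to 15 mm higher. y along the bar, z square to its top. It tilts 5/220 rad for each rad that one screw is ahead of the other.
- bar_left_end (a point): the middle of the top edge at the left end of the pressure bar, 135 mm from its middle. z is up when the bar is level.
- bar_right_end (a point): the middle of the top edge at the right end of the pressure bar, 135 mm from its middle. z is up when the bar is level.

How it is judged (in metres and radians):
At the end, for the whole second after the job is handed in: both screws within 0.2 rad of their clockwise end stops (at 3.0), so that the bar's middle is within 1.5 mm of fully down, and nothing holding the press (value of joint each of knob_left, knob_right above 2.8 rad and height (world z) of bar_middle below 0.1335 m and contact force between the fingers and press below 0.5 N); the robot touches nothing.
It fails at once if the bar out of square: one screw's side more than 7 mm lower than the other's, measured at the screws (one screw 1.4 rad ahead) (angle between the z axis of bar_middle and the z axis of press, either way round above 0.0325 rad).
It also fails if it takes over 67 s, if anything falls off the work surface, if the arm or the gripper's body presses on something with over 40 N, if the wrist force passes 120 N, or if a joint passes its speed limit or range.

## Working session

There is one attempt and no reset: what is moved stays moved. The work goes in short steps, Python scripts to look and compute and a shell command to move; the robot and the scene stay as the last step left them, time stands still between calls to the robot, and variables do not carry over. Pictures are saved under pics/ and viewed, and the job is handed in when it is done.

```bash
ls; mkdir -p pics
cat > h.py <<'E'
import numpy as np, cv2
from cell import manip
from scipy.spatial.transform import Rotation as R
def ray(p,uv):
    K=np.array(p["intrinsics"]);O=np.array(p["origin"],float).ravel()
    M=np.array(p["orientation"],float)
    M=M if M.shape==(3,3) else R.from_euler('xyz',M).as_matrix()
    d=M@np.linalg.solve(K,[uv[0],uv[1],1]);return O,d/np.linalg.norm(d)
def tri(rs):
    A=np.zeros((3,3));b=np.zeros(3)
    for o,d in rs:
        P=np.eye(3)-np.outer(d,d);A+=P;b+=P@o
    x=np.linalg.solve(A,b);return x,[np.linalg.norm((np.eye(3)-np.outer(d,d))@(x-o)) for o,d in rs]
def atz(r,z):
    o,d=r;return o+d*(z-o[2])/d[2]
def save(p,n): cv2.imwrite('pics/'+n,p["img"][:,:,::-1])
E
python3 - <<'E'
from h import *
s=manip.read_state();print(s)
P={}
for n in("side","top"):
    p=P[n]=manip.camera(n);save(p,n+'0.png');print(n,p["origin"],p["orientation"],p["intrinsics"])
for t in("press","grip_left","grip_right","bar_middle","bar_left_end","bar_right_end"):
    rs=[]
    for n in P:
        r=manip.tip_of(t,P[n]);print(t,n,[(np.round(q["xy"]),round(q["score"],2)) for q in r[:3]])
        if r: rs.append(ray(P[n],r[0]["xy"]))
    if len(rs)==2: print(tri(rs))
E
```

```text
pics
{'clock': 0.0, 'joints': array([-1.40862517e+00,  3.00482293e-01,  1.52156786e+00,  9.19911563e-06,
        1.32068205e+00, -6.65923365e-02]), 'qd': array([-0.00090207, -0.00081888, -0.000392  ,  0.00030439, -0.0010348 ,
       -0.00062911]), 'effort': array([-1.50225183e-03, -5.31809664e+01, -3.52739096e+01,  7.07448344e-02,
        2.45594530e-02, -6.55714962e-05]), 'eef_pos': array([ 124.69192584, -535.44505967,  226.88576371]), 'eef_rot': array([-1.57193276e+00,  8.47196897e-05, -2.91283149e+00]), 'wrist_force': array([-0.4138357 ,  1.64694337, -0.75385835]), 'moment': array([0.00629303, 0.00562334, 0.00655174]), 'finger_gap': 94.31751744228552}
side [371.05223496 504.2947585  662.5759213 ] [-2.34786058  0.01669726 -2.74310968] [[452.36438822   0.         278.06460549]
 [  0.         452.36438822 209.98456656]
 [  0.           0.           1.        ]]
top [427.63267811  19.121879   908.87427141] [-2.9800368   0.03991496 -1.58361204] [[465.96595159   0.         277.89609184]
 [  0.         465.96595159 206.40449246]
 [  0.           0.           1.        ]]
press side [(arr
[... 439 characters left out ...]
ht top [(array([322., 170.]), 0.58)]
(array([601.19890866, -22.66951448, 202.59795028]), [np.float64(1.6563639778226553), np.float64(1.6563639778225068)])
bar_middle side [(array([261., 238.]), 0.85)]
bar_middle top [(array([252., 190.]), 0.55)]
(array([581.765902  ,  91.02589028, 147.14455289]), [np.float64(0.5658967443639985), np.float64(0.565896744364016)])
bar_left_end side [(array([235., 311.]), 0.87), (array([237., 270.]), 0.72), (array([263., 293.]), 0.16)]
bar_left_end top []
bar_right_end side [(array([282., 181.]), 0.63)]
bar_right_end top [(array([336., 172.]), 0.91)]
(array([607.64269325, -50.97121322, 142.06546287]), [np.float64(1.76718751225865), np.float64(1.767187512258742)])
```

View pics/side0.png

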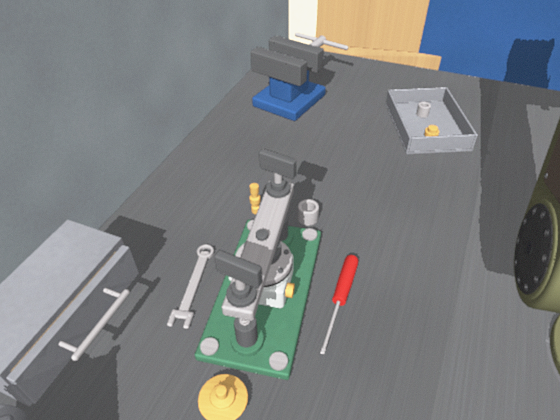

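View pics/top0.png

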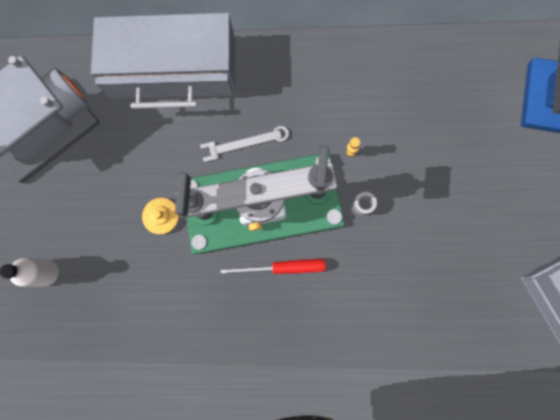

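Run:
```python
import cv2
a=cv2.imread('pics/top0.png')[140:250,140:370];b=cv2.imread('pics/side0.png')[130:330,180:330]
cv2.imwrite('pics/top0z.png',cv2.resize(a,None,fx=3.4,fy=3.4,interpolation=cv2.INTER_CUBIC))
cv2.imwrite('pics/side0z.png',cv2.resize(b,None,fx=3,fy=3,interpolation=cv2.INTER_CUBIC))
```

```text
(no output)
```

View pics/top0z.png

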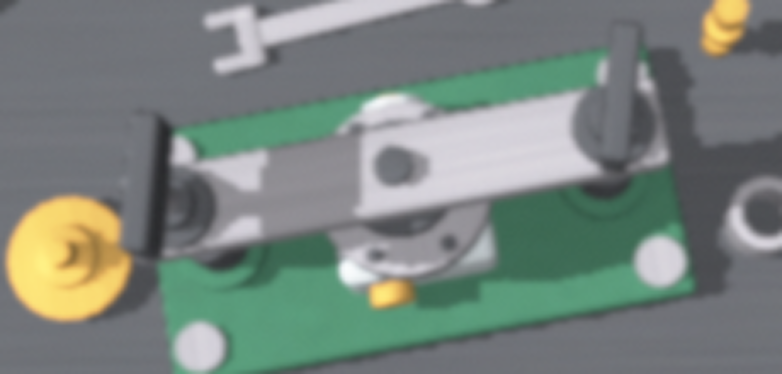

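View pics/side0z.png

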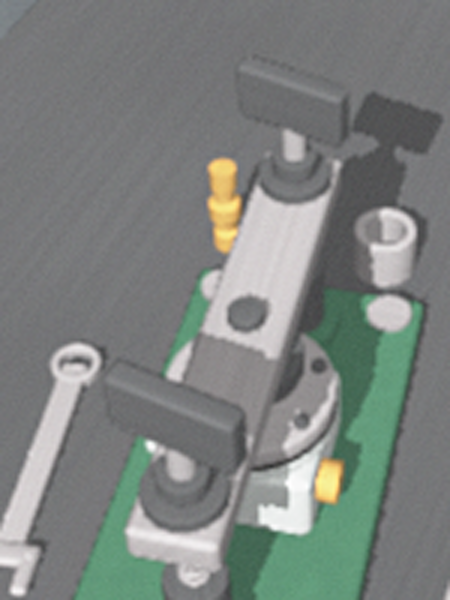

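The side view shows the left wing at about (238,267) and the right at about (277,163). In the top view they are at (183,195) and (322,170). The network points agree with the pictures. Next I fit the wing yaws to the masks.

```bash
cat >> h.py <<'E'
from scipy.optimize import minimize
def proj(p,X):
    M=np.array(p["orientation"],float);M=M if M.shape==(3,3) else R.from_euler('xyz',M).as_matrix()
    c=(X-np.array(p["origin"],float).ravel())@M; k=c@np.array(p["intrinsics"]).T
    return k[:,:2]/k[:,2:]
def wing(x,y,z,a):
    B=np.array([[i*32,j*7,k] for i in(-1,1) for j in(-1,1) for k in(-20,14)],float)
    c,s=np.cos(a),np.sin(a);return B@np.array([[c,s,0],[-s,c,0],[0,0,1]])+[x,y,z]
def fitwing(P,t,x0,S=4):
    D=[]
    for p in P:
        # dark bar: use mask of the part
        r=manip.masks_of(t,p)
        if r: D.append((p,r[0]["pixels"].astype(np.uint8)))
    return D
def iou(D,v,w=None):
    e=0
    for p,m in D:
        S=16
        h=cv2.convexHull(np.round(proj(p,wing(*v))*S).astype(np.int32)).astype(np.int32)
        im=np.zeros(m.shape,np.uint8);cv2.fillConvexPoly(im,h,255,cv2.LINE_AA,4)
        a=im/255.;e+=np.abs(a-m).sum()/max(m.sum(),1)
    return e
def fit(D,x0,zprior=None):
    best=None
    for a in np.radians(np.arange(-90,90,15)):
        s=np.array([[0,0,0,0],[6,0,0,0],[0,6,0,0],[0,0,6,0],[0,0,0,.2]])+np.r_[x0,a]
        r=minimize(lambda v:iou(D,v)+ ((v[2]-zprior)/20)**2*(zprior is not None),s[0],method='Nelder-Mead',options=dict(initial_simplex=s,maxiter=250,xatol=.05,fatol=1e-4))
        if best is None or r.fun<best.fun: best=r
    return best
E
python3 - <<'E'
from h import *
P=[manip.camera("side"),manip.camera("top")]
for t,x0 in(("grip_left",[564,193,205]),("grip_right",[601,-23,203])):
    D=fitwing(P,t,x0)
    for p,m in D:
        ys,xs=np.nonzero(m);print(t,m.sum(),xs.min(),xs.max(),ys.min(),ys.max())
    b=fit(D,x0);print(b.x,np.degrees(b.x[3]),b.fun)
    for i,(p,m) in enumerate(D):
        im=p["img"].copy();c,_=cv2.findContours(m,0,1);cv2.drawContours(im,c,-1,(255,0,0),1)
        h=cv2.convexHull(np.round(proj(p,wing(*b.x))).astype(np.int32));cv2.polylines(im,[h],True,(0,255,0),1)
        u=proj(p,b.x[None,:3])[0].astype(int)
        cv2.imwrite(f'pics/f_{t}{i}.png',cv2.resize(im[max(u[1]-50,0):u[1]+50,max(0,u[0]-50):u[0]+50,::-1],(400,400),interpolation=0))
a=np.vstack([np.hstack([cv2.imread(f'pics/f_{t}{i}.png') for i in(0,1)]) for t in("grip_left","grip_right")])
cv2.imwrite('pics/fit1.png',cv2.resize(a,(600,600)))
E
```

```text
grip_left 1429 215 262 250 324
grip_left 662 175 196 172 216Traceback (most recent call last):
  File "<stdin>", line 7, in <module>
  File "h.py", line 44, in fit
    r=minimize(lambda v:iou(D,v)+ ((v[2]-zprior)/20)**2*(zprior is not None),s[0],method='Nelder-Mead',options=dict(initial_simplex=s,maxiter=250,xatol=.05,fatol=1e-4))
    res = _minimize_neldermead(fun, x0, args, callback, bounds=bounds,
                               **options)
    fsim[k] = func(sim[k])
              ~~~~^^^^^^^^
    fx = function(np.copy(x), *(wrapper_args + args))
  File "h.py", line 44, in <lambda>
    r=minimize(lambda v:iou(D,v)+ ((v[2]-zprior)/20)**2*(zprior is not None),s[0],method='Nelder-Mead',options=dict(initial_simplex=s,maxiter=250,xatol=.05,fatol=1e-4))
                                    ~~~~^~~~~~~
TypeError: unsupported operand type(s) for -: 'float' and 'NoneType'
```

```bash
cat >> h.py <<'E'
def cyl(x,y,z,r,z0,z1):
    t=np.linspace(0,2*np.pi,24,endpoint=False)
    return np.array([[x+r*np.cos(q),y+r*np.sin(q),z+k] for q in t for k in(z0,z1)])
def fillh(im,p,X,val):
    h=cv2.convexHull(np.round(proj(p,X)*16).astype(np.int32));cv2.fillConvexPoly(im,h,val,cv2.LINE_AA,4)
def iou(D,v,w=None):
    e=0
    for p,m in D:
        im=np.zeros(m.shape,np.uint8)
        fillh(im,p,cyl(*v[:3],7,-40,-20),255)
        ig=np.zeros(m.shape,np.uint8);fillh(ig,p,cyl(*v[:3],19,-130,-37),255)
        fillh(im,p,wing(*v),255)
        ww=np.maximum(1-ig/255.,im/255.)
        a=im/255.;e+=(np.abs(a-m)*ww).sum()/600
    return e
def fit(D,x0):
    best=None
    for a in np.radians(np.arange(-90,90,20)):
        s=np.array([[0,0,0,0],[6,0,0,0],[0,6,0,0],[0,0,6,0],[0,0,0,.2]])+np.r_[x0,a]
        r=minimize(lambda v:iou(D,v),s[0],method='Nelder-Mead',options=dict(initial_simplex=s,maxiter=200,xatol=.05,fatol=1e-4))
        if best is None or r.fun<best.fun: best=r
    return best
def fitall(cams,guess,out):
    P=[manip.camera(c) for c in cams];rows=[]
    for t,x0 in guess.items():
        D=fitwing(P,t,x0)
        if not D: print(t,"none");continue
        b=fit(D,x0);print(t,len(D),np.round(b.x[:3],1),"yaw",np.round(np.degrees(b.x[3]),1),"cost",round(b.fun,3));row=[]
        for p,m in D:
            im=p["img"].copy();c,_=cv2.findContours(m,0,1)
            u=proj(p,b.x[None,:3])[0].astype(int);X0,Y0=max(0,u[0]-40),max(u[1]-40,0)
            im=cv2.resize(im[Y0:Y0+80,X0:X0+80],(400,400),interpolation=cv2.INTER_CUBIC)
            cv2.drawContours(im,[((q-[X0,Y0]+.5)*5).astype(np.int32) for q in c],-1,(255,0,0),1)
            h=cv2.convexHull(((proj(p,wing(*b.x))-[X0,Y0]+.5)*5).astype(np.int32));cv2.polylines(im,[h],True,(0,255,0),1)
            row.append(im[:,:,::-1])
        while len(row)<len(P): row.append(np.zeros((400,400,3),np.uint8))
        rows.append(np.hstack(row))
    a=np.vstack(rows);f=min(1,600/a.shape[0],800/a.shape[1]);cv2.imwrite('pics/'+out,cv2.resize(a,None,fx=f,fy=f))
E
python3 - <<'E'
from h import *
fitall(("side","top"),{"grip_left":[564,193,205],"grip_right":[601,-23,203]},'fit1.png')
E
```

```text
grip_left 2 [565.3 193.6 202.1] yaw -5.5 cost 0.523
grip_right 2 [602.  -22.1 205.3] yaw -11.7 cost 0.366
```

View pics/fit1.png

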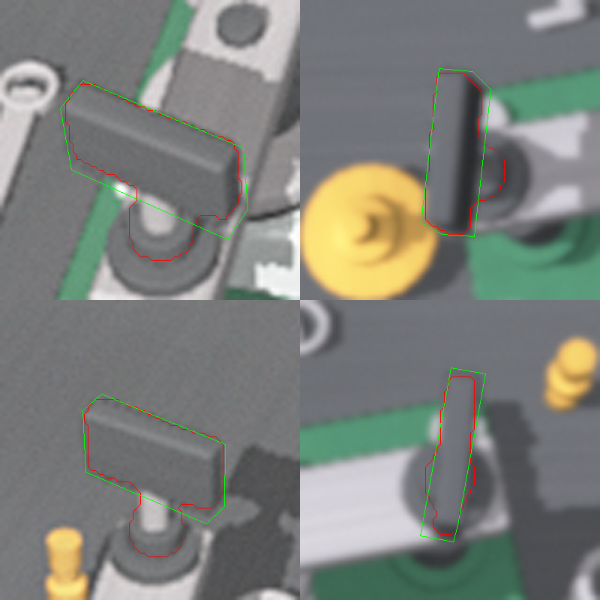

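```bash
cat >> h.py <<'E'
def goal(x,y,z,yaw):
    s=manip.read_state();M=R.from_euler('xyz',s["eef_rot"])
    G=R.from_euler('xyz',[-np.pi/2,0,np.radians(yaw)])
    print("t",round(s["clock"],2),"pos",np.round(s["eef_pos"],1),"yaw",np.round(np.degrees(s["eef_rot"]),1),"gap",round(s["finger_gap"],1),"F",np.round(s["wrist_force"],1),"Mz",np.round(s["moment"],2),"j",np.round(s["joints"],2))
    print("shift",np.round(M.inv().apply(np.array([x,y,z])-s["eef_pos"]),1),"rot",np.round(np.degrees((M.inv()*G).as_rotvec()),1))
E
python3 -c "
from h import *
goal(601.6,-22.4,262,-11.7)"
```

```text
t 1.2 pos [ 124.7 -535.7  227.4] yaw [ -90.    -0.  -166.9] gap 93.7 F [-0.6  0.2  0.5] Mz [0.03 0.03 0.02] j [-1.41  0.3   1.52 -0.    1.32 -0.07]
shift [-580.9  -34.6 -391.7] rot [   0.  -155.2   -0. ]
```

```bash
python3 -m jog '[0,-35,0,0,0,0, -581,-35,-392,0,-155,0, -581,-35,-392,0,-155,0, -581,-35,-392,0,-155,0, -581,-35,-392,0,-155,0, -581,-35,-392,0,-155,0, -581,-35,-392,0,-155,0, -581,-35,-392,0,-155,0, -581,-35,-392,0,-155,0, -581,-35,-392,0,-155,0]' 45 50; python3 -c "
from h import *
goal(601.6,-22.4,262,-11.7)"
```

```text
clock: 2.03
eef_pos: [380.9, -259.1, 262.8]
eef_rot: [-1.57, -0.0, -1.782]
wrist_force: [0.7, -0.4, 0.1]
finger_gap: 44.9
t 2.03 pos [ 380.9 -259.1  262.8] yaw [ -90.    -0.  -102.1] gap 44.9 F [ 0.7 -0.4  0.1] Mz [-0.03 -0.09  0.04] j [-0.68  0.07  1.71 -0.    1.36 -0.47]
shift [-277.7    0.8  166.2] rot [ -0.  -90.4   0. ]
```

```bash
python3 -m jog '[-278,0,166,0,-90,0, -278,0,166,0,-90,0, -278,0,166,0,-90,0, -278,0,166,0,-90,0, -278,0,166,0,-90,0, -278,0,166,0,-90,0, -278,0,166,0,-90,0, -278,0,166,0,-90,0, -278,0,166,0,-90,0, -278,0,166,0,-90,0]' ; python3 -c "
from h import *
goal(601.6,-22.4,262,-11.7)"
```

```text
clock: 2.87
eef_pos: [602.6, -23.5, 261.6]
eef_rot: [-1.571, 0.001, -0.529]
wrist_force: [-0.4, -0.0, 0.4]
finger_gap: 44.7
t 2.87 pos [602.6 -23.5 261.6] yaw [-90.    0.1 -30.3] gap 44.7 F [-0.4 -0.   0.4] Mz [ 0.01 -0.1   0.02] j [-0.1   0.4   1.31  0.    1.43 -1.14]
shift [-1.4 -0.4  0.4] rot [  0.  -18.6  -0.1]
```

```bash
python3 -m jog '[-1,0,0,0,-18.6,0, -1,0,0,0,-18.6,0, -1,0,0,0,-18.6,0, -1,0,0,0,-18.6,0]'
python3 - <<'E'
from h import *
goal(601.6,-22.4,208,-11.7)
a=[manip.camera("side")["img"],manip.camera("top")["img"]]
cv2.imwrite('pics/chk1.png',np.hstack([cv2.resize(a[0][80:240,190:350],(400,400)),cv2.resize(a[1][100:260,240:400],(400,400))])[:,:,::-1])
E
```

```text
clock: 3.2
eef_pos: [601.0, -24.6, 262.4]
eef_rot: [-1.571, 0.0, -0.21]
wrist_force: [-0.1, 0.1, -0.2]
finger_gap: 44.9
t 3.2 pos [601.  -24.6 262.4] yaw [-90.   0. -12.] gap 44.9 F [-0.1  0.1 -0.2] Mz [ 0.03 -0.15 -0.  ] j [-0.1   0.39  1.31  0.    1.43 -1.46]
shift [ 0.1 54.4  2.2] rot [ 0.  -0.3 -0. ]
```

View pics/chk1.png

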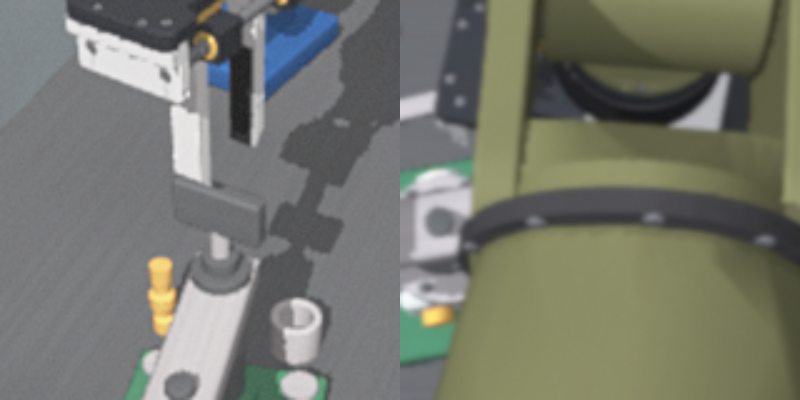

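The side view shows the open fingers (crop 190,140 and 250,140) straddling the right wing (crop 220,205). The top view is hidden by the arm. Descending.

```bash
python3 -m jog '[0,0,2,0,0,0, 0,30,2,0,0,0, 0,54,2,0,0,0, 0,54,2,0,0,0]' ; python3 -m jog '[0,0,0,0,0,0,0,0,0,0,0,0,0,0,0,0,0,0,0,0,0,0,0,0,0,0,0,0,0,0,0,0,0,0,0,0]' 5 50;  python3 - <<'E'
from h import *
goal(601.6,-22.4,208,-11.7)
a=[manip.camera("side")["img"]]
cv2.imwrite('pics/chk2.png',cv2.resize(a[0][80:240,190:350],(600,600))[:,:,::-1])
E
```

```text
clock: 3.63
eef_pos: [599.8, -22.4, 203.8]
eef_rot: [-1.572, 0.007, -0.215]
wrist_force: [0.2, -0.5, -1.0]
finger_gap: 45.1
clock: 4.13
eef_pos: [601.7, -23.0, 209.2]
eef_rot: [-1.571, -0.001, -0.213]
wrist_force: [0.5, -3.7, 1.3]
finger_gap: 13.8
t 4.13 pos [601.7 -23.  209.2] yaw [-90.   -0.1 -12.2] gap 13.8 F [ 0.5 -3.7  1.3] Mz [-0.35 -0.38  0.14] j [-0.1   0.43  1.39 -0.    1.32 -1.46]
shift [-0.2  1.2  0.5] rot [ 0.  -0.5  0.1]
```

View pics/chk2.png

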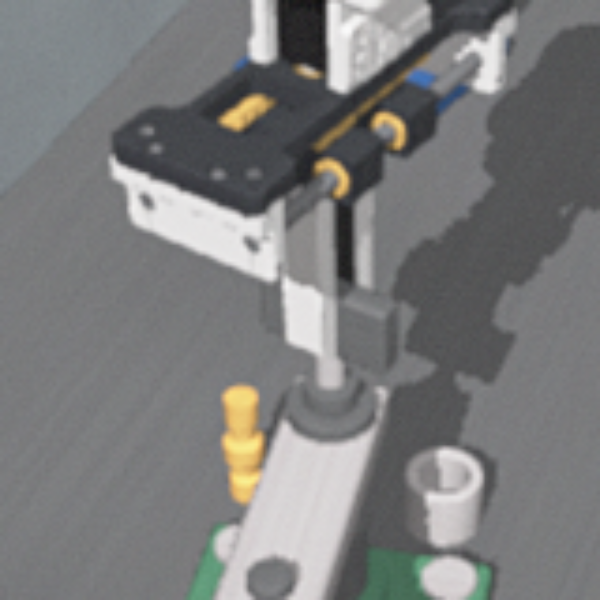

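The finger is centred on the right wing (crop 310,310) and the gap of 13.8 mm matches the 14 mm bar. First turn: 51° clockwise.

```bash
python3 -m jog '[0,0.6,0,0,6.4,0, 0,1.1,0,0,12.8,0, 0,1.7,0,0,19.2,0, 0,2.2,0,0,25.6,0, 0,2.8,0,0,32,0, 0,3.4,0,0,38.4,0, 0,3.9,0,0,44.8,0, 0,4.5,0,0,51.2,0, 0,4.5,0,0,51.2,0]';  python3 - <<'E'
from h import *
goal(601.6,-22.4,208,-11.7)
a=[manip.camera("side")["img"]]
cv2.imwrite('pics/chk3.png',cv2.resize(a[0][80:240,190:350],(500,500))[:,:,::-1])
E
```

```text
clock: 4.93
eef_pos: [601.8, -23.8, 204.6]
eef_rot: [-1.57, -0.002, -1.115]
wrist_force: [1.4, -8.5, 2.3]
finger_gap: 14.0
t 4.93 pos [601.8 -23.8 204.6] yaw [-89.9  -0.1 -63.9] gap 14.0 F [ 1.4 -8.5  2.3] Mz [-0.81 -0.63 -0.12] j [-0.1   0.43  1.39 -0.    1.31 -0.56]
shift [-1.3 -3.4  0.4] rot [  0.  -52.2   0.1]
```

View pics/chk3.png

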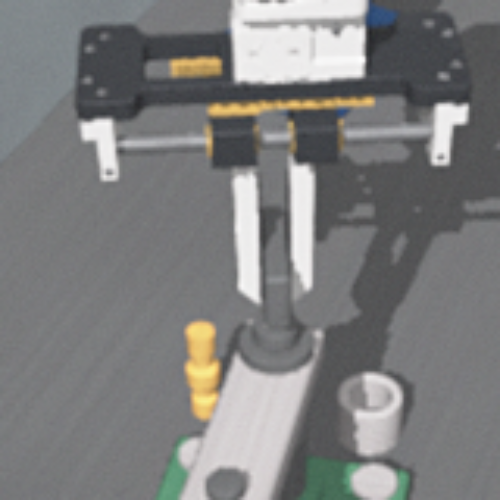

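The wing turned with the fingers. Now open, lift and cross to the left knob.

```bash
python3 -m jog '[0,0,0,0,0,0, 0,0,0,0,0,0, 0,0,0,0,0,0, 0,-20,0,0,0,0, 0,-57,0,0,0,0, 0,-57,0,0,0,0]' 45 50;  python3 - <<'E'
from h import *
goal(564.8,193.4,262,-5.5)
E
```

```text
clock: 5.48
eef_pos: [602.9, -22.5, 267.4]
eef_rot: [-1.564, -0.004, -1.106]
wrist_force: [-0.3, -0.2, 1.1]
finger_gap: 44.6
t 5.48 pos [602.9 -22.5 267.4] yaw [-89.6  -0.2 -63.4] gap 44.6 F [-0.3 -0.2  1.1] Mz [ 0.   -0.12 -0.02] j [-0.1   0.39  1.31  0.    1.44 -0.56]
shift [-210.1    5.    62.6] rot [ -0.3 -57.9   0.4]
```

```bash
python3 -m jog '[-210,0,62.6,0,-58.4,0, -210,0,62.6,0,-58.4,0, -210,0,62.6,0,-58.4,0, -210,0,62.6,0,-58.4,0, -210,0,62.6,0,-58.4,0, -210,0,62.6,0,-58.4,0, -210,0,62.6,0,-58.4,0, -210,0,62.6,0,-58.4,0, -210,0,62.6,0,-58.4,0, -210,0,62.6,0,-58.4,0]' ;python3 -m jog '[0,0,0,0,0,0,0,0,0,0,0,0]';  python3 - <<'E'
from h import *
goal(564.8,193.4,208,-5.5)
a=[manip.camera("side")["img"]]
cv2.imwrite('pics/chk4.png',cv2.resize(a[0][140:340,150:350],(500,500))[:,:,::-1])
E
```

```text
clock: 6.32
eef_pos: [563.4, 193.3, 260.9]
eef_rot: [-1.571, 0.0, -0.089]
wrist_force: [0.5, 0.2, 0.4]
finger_gap: 45.0
clock: 6.48
eef_pos: [563.5, 193.0, 261.0]
eef_rot: [-1.571, -0.0, -0.091]
wrist_force: [0.4, 0.4, -0.5]
finger_gap: 44.9
t 6.48 pos [563.5 193.  261. ] yaw [-90.   -0.   -5.2] gap 44.9 F [ 0.4  0.4 -0.5] Mz [ 0.02 -0.09  0.03] j [ 0.27  0.38  1.34  0.    1.43 -1.21]
shift [ 1.3 53.   0.6] rot [-0.   0.3  0. ]
```

View pics/chk4.png

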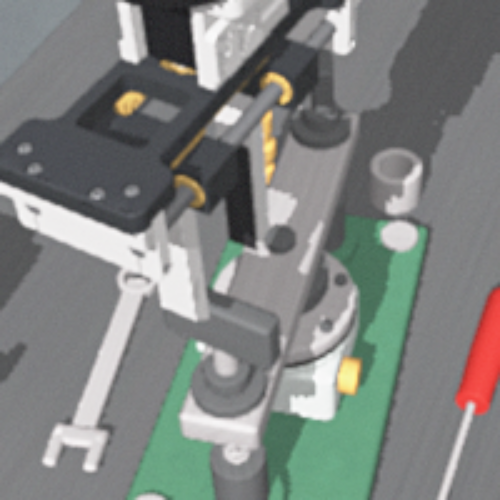

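The near finger (crop 185,290) stands over the left wing (crop 222,320), much as it did on the right. Descend and close.

```bash
python3 -m jog '[1,20,0.5,0,0,0, 1,53,0.5,0,0,0, 1,53,0.5,0,0,0, 1,53,0.5,0,0,0]' ; python3 -m jog '[0,0,0,0,0,0,0,0,0,0,0,0,0,0,0,0,0,0,0,0,0,0,0,0,0,0,0,0,0,0,0,0,0,0,0,0]' 5 50;  python3 - <<'E'
from h import *
goal(564.8,193.4,208,-5.5)
a=[manip.camera("side")["img"]]
cv2.imwrite('pics/chk5.png',cv2.resize(a[0][140:340,150:350],(500,500))[:,:,::-1])
E
```

```text
clock: 6.87
eef_pos: [564.1, 193.3, 207.4]
eef_rot: [-1.572, 0.003, -0.089]
wrist_force: [0.2, -0.2, 0.6]
finger_gap: 45.3
clock: 7.37
eef_pos: [564.7, 194.0, 208.5]
eef_rot: [-1.57, -0.001, -0.087]
wrist_force: [1.1, 5.3, 1.5]
finger_gap: 13.7
t 7.37 pos [564.7 194.  208.5] yaw [-89.9  -0.1  -5. ] gap 13.7 F [1.1 5.3 1.5] Mz [ 0.98 -0.36  0.04] j [ 0.27  0.42  1.4   0.    1.32 -1.21]
shift [ 0.2  0.5 -0.6] rot [-0.1  0.5  0.1]
```

View pics/chk5.png

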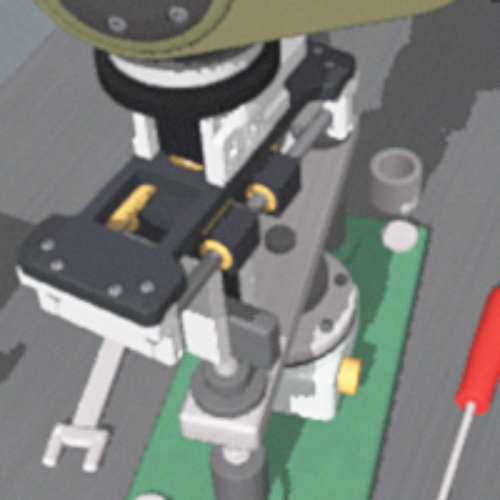

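Gap 13.7 mm, so the left wing is held. Turn it 57.6°.

```bash
python3 -m jog '[0,0.6,0,0,6.4,0, 0,1.1,0,0,12.8,0, 0,1.7,0,0,19.2,0, 0,2.2,0,0,25.6,0, 0,2.8,0,0,32,0, 0,3.4,0,0,38.4,0, 0,3.9,0,0,44.8,0, 0,4.5,0,0,51.2,0, 0,5,0,0,57.6,0, 0,5,0,0,57.6,0]'; python3 -c "
from h import *
goal(601.6,-22.4,262,-64)";python3 -m jog '[0,0,0,0,0,0, 0,0,0,0,0,0, 0,0,0,0,0,0, 0,-20,0,0,0,0, 0,-57,0,0,0,0, 0,-57,0,0,0,0, 0,-57,0,0,0,0, 0,-57,0,0,0,0]' 45 50;  python3 - <<'E'
from h import *
goal(602,-22.4,262,-63.5)
E
```

```text
clock: 8.25
eef_pos: [564.7, 193.9, 203.5]
eef_rot: [-1.57, 0.0, -1.098]
wrist_force: [0.7, 3.4, 3.3]
finger_gap: 13.9
t 8.25 pos [564.7 193.9 203.5] yaw [-89.9   0.  -62.9] gap 13.9 F [0.7 3.4 3.3] Mz [ 0.53 -0.16 -0.26] j [ 0.27  0.42  1.41  0.    1.31 -0.2 ]
shift [209.4 -58.7 -65.5] rot [-0.1  1.1 -0. ]
clock: 8.92
eef_pos: [564.3, 193.4, 259.4]
eef_rot: [-1.572, 0.0, -1.092]
wrist_force: [-0.5, 0.2, -0.7]
finger_gap: 44.8
t 8.92 pos [564.3 193.4 259.4] yaw [-90.    0.  -62.6] gap 44.8 F [-0.5  0.2 -0.7] Mz [-0.01 -0.13  0.08] j [ 0.27  0.38  1.33 -0.    1.42 -0.21]
shift [208.9  -2.6 -66. ] rot [ 0.   0.9 -0. ]
```

```bash
python3 -m jog '[209,0,-66,0,1,0,209,0,-66,0,1,0,209,0,-66,0,1,0,209,0,-66,0,1,0,209,0,-66,0,1,0,209,0,-66,0,1,0,209,0,-66,0,1,0]';  python3 - <<'E'
from h import *
goal(602,-22.4,204,-63.5)
fitall(("side","top"),{"grip_left":[564.7,193.5,201]},'fit2.png')
E
```

```text
clock: 9.5
eef_pos: [601.9, -25.2, 258.4]
eef_rot: [-1.573, 0.001, -1.113]
wrist_force: [0.3, 0.5, -0.2]
finger_gap: 45.0
t 9.5 pos [601.9 -25.2 258.4] yaw [-90.1   0.1 -63.8] gap 45.0 F [ 0.3  0.5 -0.2] Mz [-0.04 -0.09  0.03] j [-0.1   0.4   1.32 -0.    1.43 -0.56]
shift [-2.4 54.4  1.5] rot [ 0.1 -0.3 -0.1]
grip_left 2 [564.9 193.8 197.5] yaw -61.3 cost 0.323
```

View pics/fit2.png

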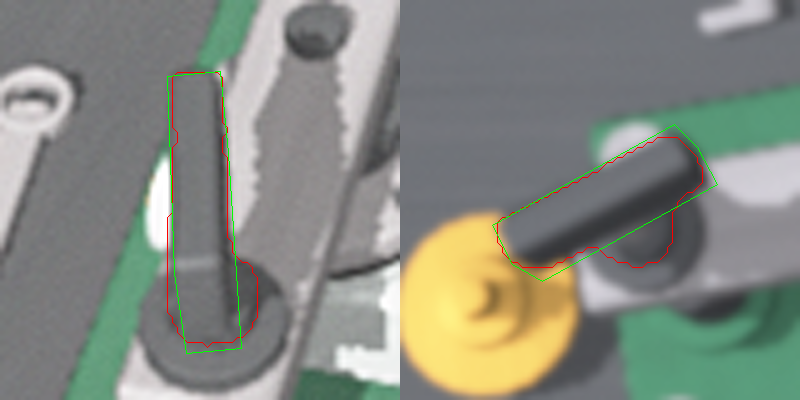

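The fit puts the left wing at yaw about -62° (outline matches in both crops), so it followed the turn. Second go on the right.

```bash
python3 -m jog '[-2,20,1.5,0,0,0, -2,55,1.5,0,0,0, -2,55,1.5,0,0,0,-2,55,1.5,0,0,0]' ; python3 -m jog '[0,0,0,0,0,0,0,0,0,0,0,0,0,0,0,0,0,0,0,0,0,0,0,0,0,0,0,0,0,0,0,0,0,0,0,0]' 5 50;  python3 - <<'E'
from h import *
goal(602,-22.4,203.5,-63.5)
a=[manip.camera("side")["img"]]
cv2.imwrite('pics/chk6.png',cv2.resize(a[0][80:240,190:350],(500,500))[:,:,::-1])
E
```

```text
clock: 10.03
eef_pos: [601.9, -18.7, 204.3]
eef_rot: [-1.573, 0.002, -1.109]
wrist_force: [0.7, 0.7, 0.7]
finger_gap: 45.1
clock: 10.53
eef_pos: [601.8, -20.7, 205.4]
eef_rot: [-1.573, -0.0, -1.111]
wrist_force: [-8.6, -4.7, 4.3]
finger_gap: 13.3
t 10.53 pos [601.8 -20.7 205.4] yaw [-90.1  -0.  -63.6] gap 13.3 F [-8.6 -4.7  4.3] Mz [-0.88  1.23 -0.05] j [-0.09  0.43  1.39 -0.    1.32 -0.55]
shift [ 1.6  1.9 -0.5] rot [ 0.1 -0.1  0. ]
```

View pics/chk6.png

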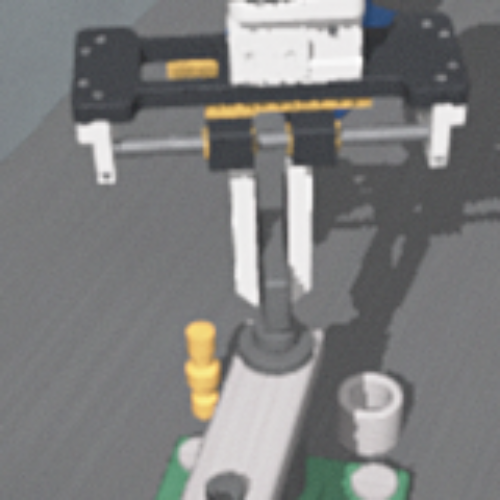

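```bash
python3 -m jog '[0,0.6,0.2,0,6.4,0, 0.1,1.1,0.3,0,12.8,0, 0.2,1.7,0.5,0,19.2,0, 0.4,2.2,0.6,0,25.6,0, 0.5,2.8,0.8,0,32,0, 0.7,3.4,0.9,0,38.4,0, 0.8,3.9,1,0,44.8,0, 1,4.5,1.1,0,51.2,0, 1.2,5,1.1,0,57.6,0, 1.2,5,1.1,0,57.6,0]'; python3 -c "
from h import *
goal(565,193.7,260,-64)";python3 -m jog '[0,0,0,0,0,0, 0,0,0,0,0,0, 0,0,0,0,0,0, 0,-20,0,0,0,0, 0,-59,0,0,0,0, 0,-59,0,0,0,0, 0,-59,0,0,0,0, 0,-59,0,0,0,0]' 45 50;  python3 - <<'E'
from h import *
goal(565,193.7,259,-62.5)
E
```

```text
clock: 11.42
eef_pos: [603.7, -22.3, 200.9]
eef_rot: [-1.57, -0.002, -2.124]
wrist_force: [-3.3, -11.2, 7.0]
finger_gap: 14.0
t 11.42 pos [603.7 -22.3 200.9] yaw [-9.000e+01 -1.000e-01 -1.217e+02] gap 14.0 F [ -3.3 -11.2   7. ] Mz [-1.24  1.44 -0.14] j [-0.1   0.44  1.39 -0.    1.31  0.46]
shift [-163.2  -59.6 -146.4] rot [  0.  -57.7   0.1]
clock: 12.08
eef_pos: [603.9, -20.3, 258.5]
eef_rot: [-1.571, -0.0, -2.115]
wrist_force: [0.0, 0.4, -0.4]
finger_gap: 45.4
t 12.08 pos [603.9 -20.3 258.5] yaw [ -90.    -0.  -121.2] gap 45.4 F [ 0.   0.4 -0.4] Mz [-0.07 -0.04  0.04] j [-0.09  0.4   1.31  0.    1.43  0.45]
shift [-163.    -0.4 -144.1] rot [  0.  -58.7  -0. ]
```

```bash
python3 -m jog '[-163,0,-144,0,-58.7,0,-163,0,-144,0,-58.7,0,-163,0,-144,0,-58.7,0,-163,0,-144,0,-58.7,0,-163,0,-144,0,-58.7,0,-163,0,-144,0,-58.7,0,-163,0,-144,0,-58.7,0,-163,0,-144,0,-58.7,0,-163,0,-144,0,-58.7,0,-163,0,-144,0,-58.7,0]';python3 -m jog '[0,0,0,0,0,0,0,0,0,0,0,0]';  python3 - <<'E'
from h import *
goal(565,193.7,203.5,-62.5)
fitall(("side","top"),{"grip_right":[602.5,-22.6,196]},'fit3.png')
p=manip.camera("side");save(p,'s3.png')
E
```

```text
clock: 12.92
eef_pos: [565.1, 193.5, 257.9]
eef_rot: [-1.572, 0.0, -1.093]
wrist_force: [0.6, -0.4, 0.1]
finger_gap: 44.8
clock: 13.08
eef_pos: [565.3, 193.3, 258.6]
eef_rot: [-1.571, 0.0, -1.094]
wrist_force: [0.4, 0.5, 0.3]
finger_gap: 45.0
t 13.08 pos [565.3 193.3 258.6] yaw [-90.    0.  -62.7] gap 45.0 F [0.4 0.5 0.3] Mz [ 0.01 -0.11  0.01] j [ 0.27  0.39  1.33  0.    1.42 -0.21]
shift [-0.5 55.1 -0.1] rot [ 0.  -0.2 -0. ]
grip_right 2 [618.6 -28.9 125.5] yaw 60.0 cost 1.269
```

View pics/s3.png

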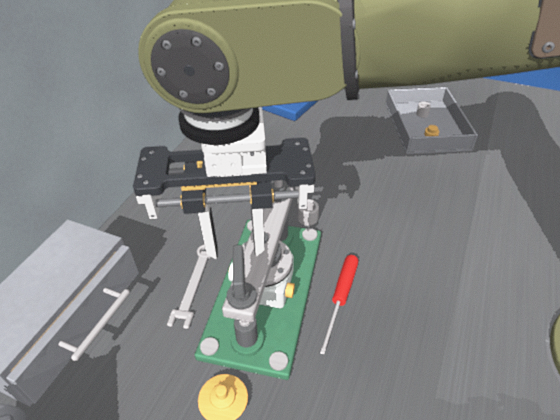

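View pics/fit3.png

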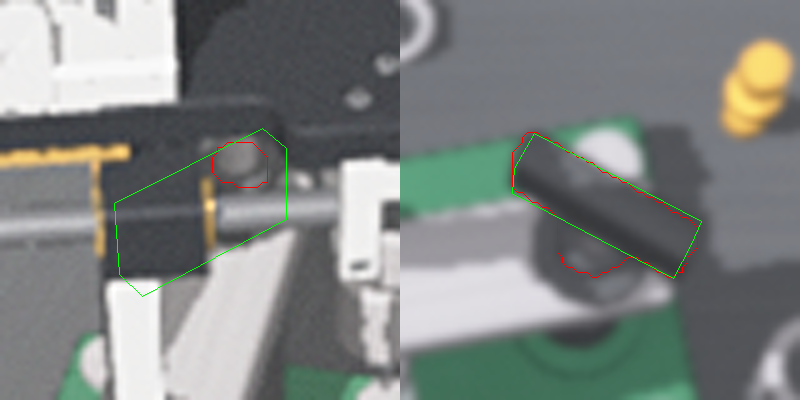

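The right wing is at about +60° (≡ -120°) in the top view (fit hull good there, occluded in side); fingers straddle the left wing at (240,265). Second go on the left.

```bash
python3 -m jog '[-0.5,20,0,0,0,0, -0.5,55,0,0,0,0, -0.5,55,0,0,0,0,-0.5,55,0,0,0,0]' ; python3 -m jog '[0,0,0,0,0,0,0,0,0,0,0,0,0,0,0,0,0,0,0,0,0,0,0,0,0,0,0,0,0,0,0,0,0,0,0,0]' 5 50;  python3 - <<'E'
from h import *
goal(564.8,193.7,203.5,-63.5)
E
python3 -m jog '[0,0.6,0,0,6.4,0, 0,1.1,0,0,12.8,0, 0,1.7,0,0,19.2,0, 0,2.2,0,0,25.6,0, 0,2.8,0,0,32,0, 0,3.4,0,0,38.4,0, 0,3.9,0,0,44.8,0, 0,4.5,0,0,51.2,0, 0,5,0,0,57.6,0, 0,5,0,0,57.6,0]'; python3 -c "
from h import *
goal(602.5,-22.8,256,-121.5)"
```

```text
clock: 13.67
eef_pos: [564.6, 193.8, 203.3]
eef_rot: [-1.574, 0.001, -1.091]
wrist_force: [-0.1, -0.2, 0.9]
finger_gap: 45.2
clock: 14.17
eef_pos: [564.9, 193.8, 204.6]
eef_rot: [-1.571, -0.0, -1.091]
wrist_force: [-6.8, -3.5, 7.3]
finger_gap: 13.7
t 14.17 pos [564.9 193.8 204.6] yaw [-90.   -0.  -62.5] gap 13.7 F [-6.8 -3.5  7.3] Mz [-0.7   1.24 -0.22] j [ 0.27  0.42  1.41 -0.    1.31 -0.21]
shift [ 0.1  1.1 -0.2] rot [0. 1. 0.]
clock: 15.0
eef_pos: [564.7, 193.8, 199.5]
eef_rot: [-1.571, -0.001, -2.104]
wrist_force: [-6.5, -2.6, 6.5]
finger_gap: 13.6
t 15.0 pos [564.7 193.8 199.5] yaw [ -90.    -0.  -120.5] gap 13.6 F [-6.5 -2.6  6.5] Mz [-0.5   1.3  -0.27] j [0.27 0.43 1.41 0.   1.3  0.8 ]
shift [167.4 -56.5 142.6] rot [0. 1. 0.]
```

```bash
python3 -m jog '[0,0,0,0,0,0, 0,0,0,0,0,0, 0,0,0,0,0,0, 0,-20,0,0,0,0, 0,-58,0,0,0,0, 0,-58,0,0,0,0, 0,-58,0,0,0,0, 0,-58,0,0,0,0]' 45 50; python3 -m jog '[167,0,142.6,0,1,0,167,0,142.6,0,1,0,167,0,142.6,0,1,0,167,0,142.6,0,1,0,167,0,142.6,0,1,0,167,0,142.6,0,1,0,167,0,142.6,0,1,0,167,0,142.6,0,1,0,167,0,142.6,0,1,0]'
python3 - <<'E'
from h import *
goal(602.5,-22.8,199.5,-121)
fitall(("side","top"),{"grip_left":[564.9,193.8,196]},'fit4.png')
p=manip.camera("side");save(p,'s4.png')
E
```

```text
clock: 15.67
eef_pos: [565.0, 194.0, 256.5]
eef_rot: [-1.571, -0.0, -2.096]
wrist_force: [-0.5, -0.5, 0.2]
finger_gap: 44.8
clock: 16.42
eef_pos: [604.4, -20.8, 256.4]
eef_rot: [-1.572, -0.0, -2.113]
wrist_force: [-0.9, 0.5, -0.7]
finger_gap: 44.9
t 16.42 pos [604.4 -20.8 256.4] yaw [ -90.1   -0.  -121.1] gap 44.9 F [-0.9  0.5 -0.7] Mz [-0.04 -0.06  0.01] j [-0.1   0.41  1.31  0.    1.42  0.45]
shift [ 2.7 56.9 -0.5] rot [ 0.1 -0.1  0. ]
grip_left 2 [564.1 193.  193. ] yaw -117.9 cost 0.647
```

View pics/fit4.png

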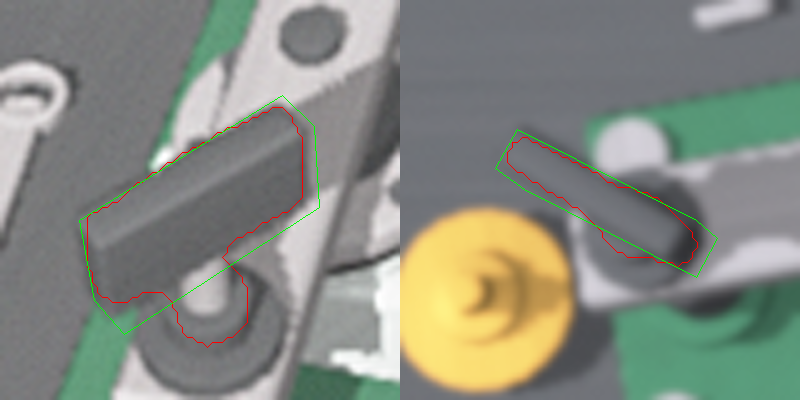

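View pics/s4.png

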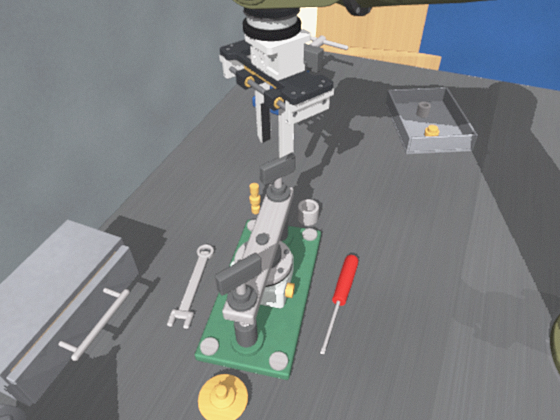

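Side view: left wing (240,268) at about -118°, right wing (278,168) under the fingers. Final go on the right.

```bash
python3 -m jog '[2.7,20,-0.5,0,0,0, 2.7,57,-0.5,0,0,0, 2.7,57,-0.5,0,0,0,2.7,57,-0.5,0,0,0]' ; python3 -m jog '[0,0,0,0,0,0,0,0,0,0,0,0,0,0,0,0,0,0,0,0,0,0,0,0,0,0,0,0,0,0,0,0,0,0,0,0]' 5 50;  python3 - <<'E'
from h import *
goal(602.5,-22.8,199.5,-121)
E
python3 -m jog '[0,0.6,0,0,6.4,0, 0,1.1,0,0,12.8,0, 0,1.7,0,0,19.2,0, 0,2.2,0,0,25.6,0, 0,2.8,0,0,32,0, 0,3.4,0,0,37,0, 0,3.5,0,0,39,0,0,3.5,0,0,39,0]'; python3 -c "
from h import *
goal(565,193.8,256,-121.5)"
```

```text
clock: 17.0
eef_pos: [602.3, -23.7, 199.3]
eef_rot: [-1.574, -0.001, -2.113]
wrist_force: [-0.3, 0.6, 1.0]
finger_gap: 45.2
clock: 17.5
eef_pos: [602.2, -23.4, 200.3]
eef_rot: [-1.573, 0.0, -2.114]
wrist_force: [-4.8, 4.5, 4.0]
finger_gap: 14.0
t 17.5 pos [602.2 -23.4 200.3] yaw [ -90.1    0.  -121.1] gap 14.0 F [-4.8  4.5  4. ] Mz [ 0.96  0.71 -0.16] j [-0.1   0.44  1.39  0.    1.31  0.44]
shift [-0.7  0.8 -0.1] rot [ 0.1 -0.1 -0. ]
clock: 18.17
eef_pos: [602.3, -24.1, 197.3]
eef_rot: [-1.572, -0.001, -2.798]
wrist_force: [-7.6, -1.7, 6.8]
finger_gap: 13.8
t 18.17 pos [602.3 -24.1 197.3] yaw [ -90.1   -0.  -160.3] gap 13.8 F [-7.6 -1.7  6.8] Mz [ 0.97  1.71 -0.05] j [-0.1   0.44  1.4   0.    1.3   1.13]
shift [ -38.3  -58.5 -217.7] rot [  0.1 -38.8   0. ]
```

```bash
for i in 1; do python3 -m jog '[0,0.2,0,0,3,0,0,0.2,0,0,3,0]'; python3 -c "
from h import *
goal(565,193.8,256,-121.5)"; python3 -m jog '[0,0.2,0,0,3,0,0,0.2,0,0,3,0]'; python3 -c "
from h import *
goal(565,193.8,256,-121.5)"; python3 -m jog '[0,0,0,0,3,0,0,0,0,0,3,0]'; python3 -c "
from h import *
goal(565,193.8,256,-121.5)"; done | grep -v -E 'eef|clock|wrist|finger'
```

```text
t 18.33 pos [602.2 -24.2 197.1] yaw [-9.000e+01 -1.000e-01 -1.633e+02] gap 13.6 F [-7.7 -1.6  8. ] Mz [0.79 1.77 0.39] j [-0.1   0.44  1.4   0.    1.3   1.18]
shift [ -27.   -58.8 -219.5] rot [  0.1 -41.8   0.1]
t 18.5 pos [602.4 -24.1 197. ] yaw [ -90.    -0.  -166.3] gap 14.2 F [-7.4 -0.4  7.5] Mz [0.63 1.37 0.79] j [-0.1   0.44  1.4   0.    1.3   1.23]
shift [ -15.4  -59.  -220.6] rot [  0.  -44.8   0. ]
t 18.67 pos [602.3 -24.2 196.9] yaw [-9.000e+01 -1.000e-01 -1.692e+02] gap 14.8 F [-8.3 -1.9  6.8] Mz [0.4  1.59 1.2 ] j [-0.1   0.44  1.4  -0.    1.3   1.28]
shift [  -4.   -59.1 -221.1] rot [  0.  -47.7   0.1]
```

Mz rises 0.39→0.79→1.2 N·m once past -162°, which is where I predicted the end stop, so the right screw is home. Release and finish the left.

```bash
python3 -m jog '[0,0,0,0,0,0, 0,0,0,0,0,0, 0,0,0,0,0,0, 0,-20,0,0,0,0, 0,-58,0,0,0,0, 0,-58,0,0,0,0, 0,-58,0,0,0,0, 0,-58,0,0,0,0]' 45 50; python3 -m jog '[-4,0,-221,0,-49,0,-4,0,-221,0,-49,0,-4,0,-221,0,-49,0,-4,0,-221,0,-49,0,-4,0,-221,0,-49,0,-4,0,-221,0,-49,0,-4,0,-221,0,-49,0,-4,0,-221,0,-49,0,-4,0,-221,0,-49,0,-4,0,-221,0,-49,0]'
python3 - <<'E'
from h import *
goal(564.8,193.6,199.5,-119.5)
p=manip.camera("top");save(p,'t5.png')
p=manip.camera("side");save(p,'s5.png')
E
```

```text
clock: 19.33
eef_pos: [602.7, -24.1, 253.6]
eef_rot: [-1.571, -0.0, -2.952]
wrist_force: [-0.0, -0.6, 0.0]
finger_gap: 45.1
clock: 20.17
eef_pos: [565.0, 193.1, 253.4]
eef_rot: [-1.571, -0.001, -2.101]
wrist_force: [-0.0, 0.9, -1.0]
finger_gap: 44.9
t 20.17 pos [565.  193.1 253.4] yaw [ -90.    -0.  -120.4] gap 44.9 F [-0.   0.9 -1. ] Mz [-0.04 -0.03 -0.  ] j [ 0.27  0.39  1.34 -0.    1.41  0.8 ]
shift [-0.4 53.9 -0.4] rot [ 0.  -0.9  0. ]
```

View pics/s5.png

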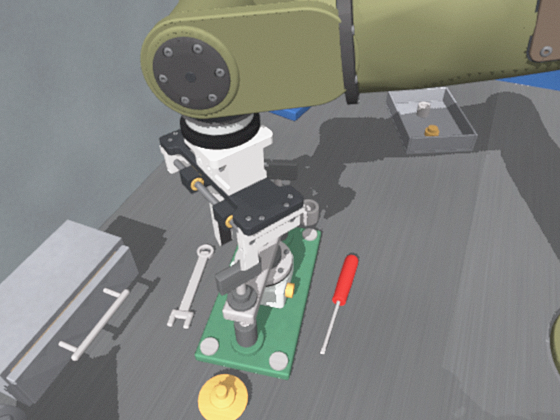

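View pics/t5.png

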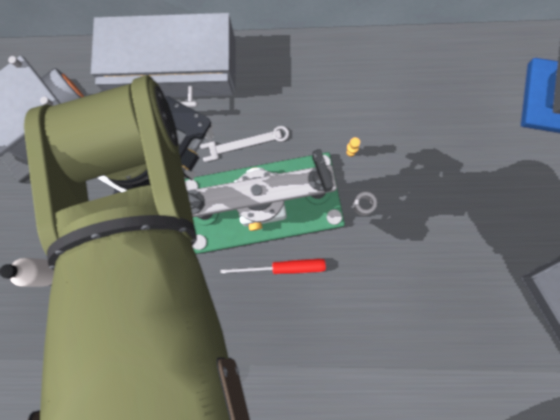

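Side: the left wing (238,272) lies between the fingers. Top: the right wing (322,172) is at about +18°, as expected at the stop. Final left go.

```bash
python3 -m jog '[-0.4,20,-0.4,0,0.5,0, -0.4,54,-0.4,0,0.5,0, -0.4,54,-0.4,0,0.5,0,-0.4,54,-0.4,0,0.5,0]' ; python3 -m jog '[0,0,0,0,0,0,0,0,0,0,0,0,0,0,0,0,0,0,0,0,0,0,0,0,0,0,0,0,0,0,0,0,0,0,0,0]' 5 50;  python3 - <<'E'
from h import *
goal(564.8,193.6,199.5,-121)
E
python3 -m jog '[0,0.6,0,0,6.4,0, 0,1.1,0,0,12.8,0, 0,1.7,0,0,19.2,0, 0,2.2,0,0,25.6,0, 0,2.8,0,0,32,0, 0,3.4,0,0,37,0, 0,3.5,0,0,40,0,0,3.5,0,0,40,0]'; for i in 1; do python3 -m jog '[0,0.2,0,0,3,0,0,0.2,0,0,3,0]'; python3 -c "
from h import *
goal(565,193.8,256,-121.5)"; python3 -m jog '[0,0.2,0,0,3,0,0,0.2,0,0,3,0]'; python3 -c "
from h import *
goal(565,193.8,256,-121.5)"; python3 -m jog '[0,0,0,0,3,0,0,0,0,0,3,0]'; python3 -c "
from h import *
goal(565,193.8,256,-121.5)"; done | grep -v -E 'eef|clock|wrist|finger'
```

```text
clock: 20.6
eef_pos: [564.5, 193.7, 199.4]
eef_rot: [-1.573, -0.002, -2.107]
wrist_force: [0.4, -0.2, 1.3]
finger_gap: 45.0
clock: 21.1
eef_pos: [564.9, 194.4, 200.7]
eef_rot: [-1.571, 0.001, -2.105]
wrist_force: [-2.4, 0.6, 4.7]
finger_gap: 13.6
t 21.1 pos [564.9 194.4 200.7] yaw [ -90.     0.  -120.6] gap 13.6 F [-2.4  0.6  4.7] Mz [ 0.14  0.45 -0.23] j [0.27 0.43 1.41 0.   1.3  0.8 ]
shift [0.7 1.2 0.3] rot [-0.   0.4 -0. ]
clock: 21.77
eef_pos: [565.1, 194.2, 197.2]
eef_rot: [-1.571, 0.001, -2.806]
wrist_force: [-0.3, -0.6, 5.2]
finger_gap: 13.7
t 21.93 pos [565.1 194.1 197.1] yaw [-9.000e+01  1.000e-01 -1.636e+02] gap 13.7 F [-0.5 -2.5  5.5] Mz [-0.35  0.39  0.68] j [ 0.27  0.43  1.42 -0.    1.29  1.55]
shift [  0.1 -58.9   0.3] rot [ -0.  -42.1  -0. ]
t 22.1 pos [565.1 194.1 197.1] yaw [-9.000e+01  1.000e-01 -1.666e+02] gap 14.1 F [-2.1 -2.5  7.8] Mz [-0.37  0.4   1.21] j [ 0.27  0.43  1.42 -0.    1.29  1.61]
shift [  0.1 -58.9   0.3] rot [ -0.1 -45.1  -0.1]
t 22.27 pos [565.4 194.3 197.1] yaw [-9.000e+01  1.000e-01 -1.696e+02] gap 15.1 F [ 1.9 -1.7  5.8] Mz [-0.12 -0.29  1.16] j [ 0.27  0.43  1.42 -0.    1.29  1.66]
shift [  0.4 -58.9   0.4] rot [ -0.1 -48.1  -0.1]
```

The left screw is at its stop too (Mz 1.2 N·m, yaw -163°). Release, lift and move clear.

```bash
python3 -m jog '[0,0,0,0,0,0, 0,0,0,0,0,0, 0,0,0,0,0,0, 0,-20,0,0,0,0, 0,-60,0,0,0,0, 0,-90,0,0,0,0, 0,-90,0,0,0,0, 0,-90,0,0,0,0]' 45 50; python3 -c "
from h import *
goal(350,-350,290,-160)"
```

```text
clock: 22.93
eef_pos: [565.2, 194.3, 287.4]
eef_rot: [-1.571, 0.003, -2.96]
wrist_force: [-0.4, 0.0, -0.2]
finger_gap: 45.2
t 22.93 pos [565.2 194.3 287.4] yaw [-9.000e+01  1.000e-01 -1.696e+02] gap 45.2 F [-0.4  0.  -0.2] Mz [ 0.    0.05 -0.01] j [0.27 0.37 1.29 0.   1.48 1.66]
shift [310.1  -3.5 496.4] rot [ 0.  -9.6 -0.1]
```

```bash
for i in 1; do python3 -m jog '[310,0,496,0,0,0,310,0,496,0,0,0,310,0,496,0,0,0,310,0,496,0,0,0,310,0,496,0,0,0,310,0,496,0,0,0,310,0,496,0,0,0,310,0,496,0,0,0,310,0,496,0,0,0,310,0,496,0,0,0]'; done; python3 -c "
from h import *
goal(350,-350,290,-170)"
```

```text
clock: 23.77
eef_pos: [409.8, -194.5, 284.9]
eef_rot: [-1.572, -0.001, -2.96]
wrist_force: [1.2, -0.5, 1.1]
finger_gap: 44.8
t 23.77 pos [ 409.8 -194.5  284.9] yaw [-9.010e+01 -1.000e-01 -1.696e+02] gap 44.8 F [ 1.2 -0.5  1.1] Mz [-0.01 -0.05  0.05] j [-0.52  0.04  1.69  0.    1.41  0.86]
shift [ 86.9  -5.2 142.1] rot [0.1 0.4 0.1]
```

```bash
python3 -m jog '[87,0,142,0,0,0,87,0,142,0,0,0,87,0,142,0,0,0,87,0,142,0,0,0,87,0,142,0,0,0,87,0,142,0,0,0]'
python3 - <<'E'
from h import *
goal(350,-350,290,-170)
fitall(("side","top"),{"grip_left":[564.9,193.8,194],"grip_right":[602,-22.8,194]},'fit6.png')
P=[manip.camera(c) for c in("side","top")]
for t in("grip_left","grip_right","bar_middle","bar_left_end","bar_right_end"):
    rs=[]
    for p in P:
        r=manip.tip_of(t,p)
        if r: rs.append(ray(p,r[0]["xy"]))
    if len(rs)==2: print(t,*tri(rs))
save(P[0],'s6.png')
E
```

```text
clock: 24.27
eef_pos: [350.2, -349.5, 284.4]
eef_rot: [-1.574, -0.002, -2.963]
wrist_force: [-0.1, 0.9, -0.7]
finger_gap: 45.3
t 24.27 pos [ 350.2 -349.5  284.4] yaw [-9.020e+01 -1.000e-01 -1.698e+02] gap 45.3 F [-0.1  0.9 -0.7] Mz [-0.01  0.03 -0.04] j [-0.86  0.14  1.59  0.    1.42  0.53]
shift [ 0.3 -5.7  0.5] rot [0.2 0.2 0.1]
grip_left 2 [565.3 193.8 191.4] yaw 19.0 cost 0.393
grip_right 2 [601.2 -22.2 191.3] yaw 13.3 cost 0.466
grip_left [562.66274263 198.85982674 194.00520738] [np.float64(2.0836370804837157), np.float64(2.08363708048368)]
grip_right [602.37615594 -21.81045907 191.81753967] [np.float64(3.0939786716187982), np.float64(3.0939786716187285)]
bar_middle [584.44612759  83.55368043 128.60988663] [np.float64(0.7490390995096717), np.float64(0.7490390995095793)]
bar_left_end [561.12770307 216.03132588 126.74784982] [np.float64(2.521259530725679), np.float64(2.521259530725607)]
bar_right_end [608.37905299 -48.10003545 129.37742213] [np.float64(2.376421303146938), np.float64(2.376421303146968)]
```

View pics/fit6.png

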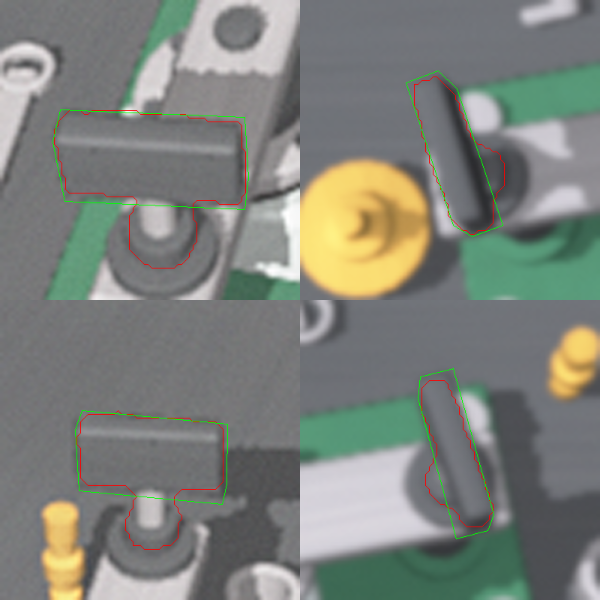

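View pics/s6.png

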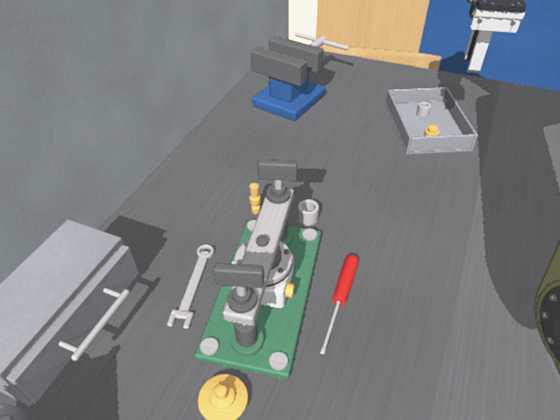

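Both wings are at about 13–19° (expected 17.8°) and 191.4 mm high (expected 192). The arm is clear of everything. Handing in.

```bash
python3 -c "
from cell import manip
print(manip.sign_off(), manip.read_state()['clock'])"
```

```text
the job is handed in; nothing more can be done
the job is handed in; nothing more can be done
```

I turned the two knobs clockwise by turns, three goes each of 40–58°, then pressed each against its end stop, let go and moved the arm clear. I handed the job in after about 25 s of robot time; no verdict is reported.

- **Square:** by my estimates from the wing angles, one screw was never more than about 1.05 rad (5 mm) ahead of the other, inside the 7 mm limit.
- **End stops:** on both knobs the wrist moment rose to about 1.2 N·m at around -163°. My reckoning from the camera images put the stop at -162°.
- **Last camera fit:** both grips are 191.4 mm above the bench (192 expected), with wing yaws of 19° left and 13° right (about 18° expected).
- **Arm clear:** the fingers are open and well away from the press, and the wrist force reads about 1 N, which is noise.

**Disagreements:** the networks' points put the bar's middle at 128.6 mm against 132 mm expected, and its ends at 126.7 and 129.4 mm. They also put the left grip about 5 mm off sideways. I took these as network error, because the wing fits and the moments agree with each other. The 6° spread between the two wing yaws is about what the fit can resolve.

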